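# Pin the lift-out railway bridge and hold its key switch on

## Robot

A 6-joint arm with a two-finger parallel gripper is mounted at the origin on the work surface. World frame = base frame: x ahead of the robot, y to its left, z up, the work surface at z = 0. Lengths are in m, angles in rad, forces in N, time in s.
With the tool pointing down it reaches from about 0.35 to 0.775 m from the base axis. Payload 7.3 kg.
Tool frame: the origin (TCP) lies between the finger pads; the fingertips stand 8 mm ahead of it and the grasp point (between the pads) lies 11 mm behind it; z points along the fingers, y is the line along which they close (so a half turn about z gives the same grasp; the last joint's range is limited). The gripper opens to 92 mm and grips with 3 to 60 N. Pads are 19 mm wide; open, the fingers measure 130 mm over their backs; the gripper's body (75 mm by 190 mm) begins 47 mm behind the grasp point.
Start: joints at [1.13, 0.342, 1.524, -0, 1.275, -0.146], TCP at [0.153, 0.502, 0.213] pointing down, gripper open.
Joint ranges: [-2.53, 2.53], [-0.77, 2.02], [0.04, 2.7], [-1, 4.14], [0.28, 2.66], [-3.11, 3.11]. Speed limits (rad/s): [2.57, 2.57, 3.14, 3.14, 3.14, 3.14].

## Interface

Orientations are given as [roll, pitch, yaw] about the fixed x, y, z axes, in that order (R = Rz(yaw) Ry(pitch) Rx(roll)).
In Python, from bench import env, capture, camera_params, order gives the robot as it stands. Calls block until the motion is done:
- env.movep(position, orientation): joint-space move of the TCP to a pose.
- env.servo_line(position, frame=None, velocity=0.15): straight line of the TCP; frame=None keeps the orientation; velocity is the mean speed in m/s.
- env.move_joints(angles): joint-space move.
- env.open_jaws() and env.grasp(): open the fingers fully, or close them until they stop; the grip force is fixed at half the most.
- env.sleep(seconds).
- env.ik(position, orientation): joint angles nearest the present ones, or None.
- capture(name): name is "scene" or "top" or "wrist"; returns (picture, depth): 480x640x3 uint8, red, green, blue; 480x640 float32, m along the optical axis (not along the pixel's ray), 0 where there is no reading.
- camera_params(name): a dict with "mtx" (3x3 intrinsics, pixels), "k1" (the pictures are not rectified: a ray, as slopes to the right and down, at radius r is drawn at 1 + k1 r^2 times it, then the intrinsics apply), "rvec" (rotation vector, rad) and "tvec" (3), from world to camera coordinates, as OpenCV has them. Camera axes: x right, y down, z forward; pixel columns grow to the right and rows downward; lengths in m; the calibration is good to about 2 mm. A picture is of the moment at which its call begins: read the wrist's pose just before it. camera_params takes no time and is no camera call; for the wrist camera it gives the pose at the moment of the call.
A pose or a line that the arm cannot do raises env.PlanningError and nothing moves.
- order.sign_off(): hands the job in; it is judged then, once.
Readings, each from a call of its own:
- env.current_time_s(): time.
- env.current_joints(): joint angles.
- env.current_dq(): joint speeds.
- env.current_joint_efforts(): joint torques, N m.
- env.current_tool_pos(): TCP position.
- env.current_tool_rot(): TCP orientation.
- env.current_force(): force on the tool from outside, world axes, zero at the start.
- env.current_wrist_torque(): the same for the moment, N m.
- env.current_width(): finger opening in m.
- env.current_gripper_force(): force on a finger pad.
Only numpy, scipy, OpenCV 4.12 (cv2) and the standard library are available. Lean on these libraries where they do the work, as an engineer would, in place of code of your own. Each camera call takes 0.05 s, during which the arm holds its last target. There are 200 camera calls.

## Task

Put the lift-out bridge of the model railway into service: drop the two steel locating pins, one after the other, out of the wooden block into the two bores beside the rails at the bridge's end, until their heads sit on the steel plate. Then take the key out of the same block and work it down into the key switch on the grey control box, without forcing it (its wafers are sticky: rock the key a little as it goes in), until its shoulder is fully home, and turn it a quarter turn clockwise as far as it goes. The switch springs back when let go and feeds the bridge only while it is held, so finish with the key still gripped and held fully turned; leave the house, wagon, jar and screwdriver where they are.

Things in the scene. Friction and masses are not known exactly. Their poses are not given: they have to be found in the camera images.
- pin_a: steel locating pin, 60 g, upright in a bore of the wooden block: shank 10 mm across, 40 mm long, its last 5 mm tapered to 5 mm; round grip head above it, 16 mm across, 28 mm tall. Origin: centre of the foot's end, z up along the pin, head at z = 40 to 68 mm. Parked, the head's underside rests on the block, 45 mm above the work surface. The pins are alike; either fits either bore
- pin_b: the second pin, same as pin_a; parked 55 mm from pin_a, between pin_a and the key
- key: key, 24 to 39 g, parked upright, blade down, in the block's slot. Brass blade 3 mm thick (key x), 10 mm wide (y), 30 mm long with a 45 degree point; brass shoulder 10 x 16 mm, 7 mm tall; black bow to grip, 10 mm thick (x), 30 mm wide (y), at z = 36 to 66 mm. Origin: point of the blade, z up. It fits either way round (half turn about z)
- park_block: wooden block 66 x 165 x 45 mm fixed on the board, origin centre of its underside. It keeps pin_a at its y = -55 mm, pin_b at y = 0 and the key at y = +55 mm (all x = 0), about 40 mm deep in straight holes; the parked key's axes are parallel to the block's
- bore0 (a point): centre of the mouth of a bore, 12 mm wide, 50 mm deep, straight down, in the steel plate at the bridge's end, on the side of the rails nearer the robot; z up. The plate's top is 60 mm above the work surface; trackbed and rails beside it rise to 78 mm, their edge 40 mm from the bore's axis. Pin home: head on the plate, pin origin 40 mm below this point
- bore1 (a point): the same on the far side of the rails, 130 mm from bore0
- lock_face (a point): centre of the keyway's mouth in the face of the round steel cylinder of the key switch, 60 mm above the work surface, z up. Around it an aluminium bezel, 36 mm across with a 21 mm opening, stands 3 mm proud. Keyway: slot 5 mm wide (point x), 12 mm long (point y), 32 mm deep, straight down. Site does not turn with the cylinder. Key home: shoulder on the face, key origin 30 mm below here
- control_box: grey control box 130 x 155 x 60 mm, fixed; origin centre of its underside, switch at y = -32 mm, axes as lock_face; toggles 15 mm tall at y = +60. In the keyway 3 sprung wafers, 8, 16 and 24 mm down, catch the key: a straight push jams (over 50 N); a push of 10 N while rocking the key 0.13 rad either way about its axis passes. They lock the cylinder till the key is within 4 mm of home
- key_cylinder (a joint): turn of the cylinder, rad: 0 = rest (keyway along lock_face y), grows clockwise seen from above, stop at 1.571 (quarter turn). With the key home it turns with it, against a return spring (0.01 Nm at rest, 0.06 Nm at the stop) that turns it back when released. The blade has about 0.2 rad of play in the keyway, so turn the key past a quarter to bring the cylinder to its stop
- model_house: loose model house, about 84 x 60 x 85 mm, a bystander; origin centre of its underside
- paint_jar: loose paint jar, 38 mm across, 45 mm tall, a bystander; origin centre of its underside
- screwdriver: loose screwdriver 150 mm long lying on the board, a bystander; origin under its middle
- wagon: loose red goods wagon, 98 mm long, 43 mm tall, standing on the bridge's rails, a bystander; origin centre of its underside

How it is judged:
On the way, in this order (a step that is already met when the one before it is completed fails the run):
1. one pin is home in a bore, its head on the plate (((horizontal distance between pin_a and bore0 below 0.005 m and z of pin_a in the frame of bore0 below -0.037 m and angle between pin_a's own z axis and vertical below 0.12 rad) or (horizontal distance between pin_a and bore1 below 0.005 m and z of pin_a in the frame of bore1 below -0.037 m and angle between pin_a's own z axis and vertical below 0.12 rad) or (horizontal distance between pin_b and bore0 below 0.005 m and z of pin_b in the frame of bore0 below -0.037 m and angle between pin_b's own z axis and vertical below 0.12 rad) or (horizontal distance between pin_b and bore1 below 0.005 m and z of pin_b in the frame of bore1 below -0.037 m and angle between pin_b's own z axis and vertical below 0.12 rad))), for 0.1 s.
2. both pins are home, each in its own bore, and let go ((((horizontal distance between pin_a and bore0 below 0.005 m and z of pin_a in the frame of bore0 below -0.037 m and angle between pin_a's own z axis and vertical below 0.12 rad) and (horizontal distance between pin_b and bore1 below 0.005 m and z of pin_b in the frame of bore1 below -0.037 m and angle between pin_b's own z axis and vertical below 0.12 rad)) or ((horizontal distance between pin_a and bore1 below 0.005 m and z of pin_a in the frame of bore1 below -0.037 m and angle between pin_a's own z axis and vertical below 0.12 rad) and (horizontal distance between pin_b and bore0 below 0.005 m and z of pin_b in the frame of bore0 below -0.037 m and angle between pin_b's own z axis and vertical below 0.12 rad))) and contact force between the fingers and pin_a below 0.2 N and contact force between the fingers and pin_b below 0.2 N), for 0.2 s.
3. the key is fully home in the cylinder, not yet turned (horizontal distance between key and lock_face below 0.004 m and z of key in the frame of lock_face below -0.027 m and angle between key's own z axis and vertical below 0.12 rad and value of joint key_cylinder below 0.4 rad), for 0.05 s.
4. the key is turned a quarter (horizontal distance between key and lock_face below 0.004 m and z of key in the frame of lock_face below -0.027 m and angle between key's own z axis and vertical below 0.12 rad and value of joint key_cylinder above 1.35 rad), for 0.2 s.
At the end, for the whole second after the job is handed in: Pins upright in the bores (5 mm off axis, heads within 3 mm of the plate); key within 3 mm of full depth, gripped by the fingers (over 2 N), and the cylinder still, past 1.35 rad (77 degrees) of its quarter turn, through the last second (all of step 4 and (((horizontal distance between pin_a and bore0 below 0.005 m and z of pin_a in the frame of bore0 below -0.037 m and angle between pin_a's own z axis and vertical below 0.12 rad) and (horizontal distance between pin_b and bore1 below 0.005 m and z of pin_b in the frame of bore1 below -0.037 m and angle between pin_b's own z axis and vertical below 0.12 rad)) or ((horizontal distance between pin_a and bore1 below 0.005 m and z of pin_a in the frame of bore1 below -0.037 m and angle between pin_a's own z axis and vertical below 0.12 rad) and (horizontal distance between pin_b and bore0 below 0.005 m and z of pin_b in the frame of bore0 below -0.037 m and angle between pin_b's own z axis and vertical below 0.12 rad))) and velocity of joint key_cylinder below 0.2 rad/s and contact force between the fingers and key above 2 N); the arm keeps its last pose, push and grip.
It fails at once if the key is forced: pushed against the lock with more than 60 N before it is home (contact force between key and control_box above 60 N and z of key in the frame of lock_face above -0.0265 m).
It fails at once if the model house is moved by more than 20 mm (distance of model_house from where it was at the start of the episode above 0.02 m).
It fails at once if the paint jar is moved by more than 20 mm (distance of paint_jar from where it was at the start of the episode above 0.02 m).
It fails at once if the screwdriver is moved by more than 20 mm (distance of screwdriver from where it was at the start of the episode above 0.02 m).
It fails at once if the wagon is moved by more than 20 mm (distance of wagon from where it was at the start of the episode above 0.02 m).
It also fails if it takes over 72 s, if anything falls off the work surface, if the arm or the gripper's body presses on something with over 40 N, if the wrist force passes 120 N, or if a joint passes its speed limit or range.

## Working session

There is one attempt and no reset: what is moved stays moved. The work goes in short steps, each a Python script; the robot and the scene stay as the last script left them, time stands still between calls to the robot, and variables do not carry over. Pictures are saved under pics/ and viewed, at most 10 in all, crops included, and the job is handed in when it is done.

```bash
ls; mkdir -p pics; cat > h.py <<'E'
import numpy as np, cv2
from bench import env, capture, camera_params, order
def save(n,f,crop=None,s=1):
    im,d=capture(n); np.savez('pics/'+f+'.npz',im=im,d=d,**{k:np.array(v) for k,v in camera_params(n).items()})
    cv2.imwrite('pics/'+f+'.png',im[:,:,::-1])
def world(f,u,v,z=None):
    q=np.load('pics/'+f+'.npz'); K=q['mtx'];k1=float(q['k1'])
    xd=np.array([(u-K[0,2])/K[0,0],(v-K[1,2])/K[1,1]]); x=xd.copy()
    for _ in range(20): x=xd/(1+k1*(x@x))
    R=cv2.Rodrigues(q['rvec'].astype(float))[0]; t=q['tvec'].ravel()
    ray=np.array([x[0],x[1],1]); C=-R.T@t; r=R.T@ray
    if z is None: return C+r*float(q['d'][int(round(v)),int(round(u))])
    return C+r*(z-C[2])/r[2]
def crop(f,u0,v0,w,h,s,out):
    im=np.load('pics/'+f+'.npz')['im'][v0:v0+h,u0:u0+w,::-1]
    cv2.imwrite('pics/'+out+'.png',cv2.resize(im,None,fx=s,fy=s,interpolation=cv2.INTER_CUBIC))
E
python3 - <<'E'
from h import *
save('top','top0');save('scene','scene0')
for n in('top','scene','wrist'):
    p=camera_params(n);R=cv2.Rodrigues(np.array(p['rvec'],float))[0];print(n,p['mtx'],p['k1'],-R.T@np.array(p['tvec']).ravel())
print(env.current_time_s(),env.current_tool_rot())
E
```

```text
pics
top [[467.23185835   0.         323.00165199]
 [  0.         467.23185835 229.29027465]
 [  0.           0.           1.        ]] 0.026909950038417136 [0.46372431 0.00320452 1.14290718]
scene [[619.84369941   0.         317.78440564]
 [  0.         619.84369941 239.22204482]
 [  0.           0.           1.        ]] -0.07982820063921849 [1.6815303  0.16276632 0.9369082 ]
wrist [[421.2276114    0.         317.63259546]
 [  0.         421.2276114  236.92983084]
 [  0.           0.           1.        ]] -0.033596083712299926 [0.08040955 0.52312227 0.38443966]
0.1 [-3.14026088e+00 -1.79973111e-04  2.84681793e+00]
```

View pics/top0.png

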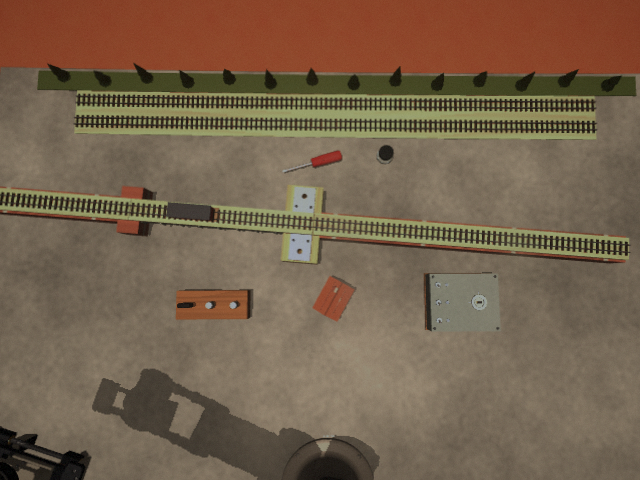

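The top view shows the key at (186,305), pin_b (209,305), pin_a (233,305), the bores near (305,196) and (299,251), the lock at (479,302), and the house at (334,298) between the block and the box. I'll enlarge these.

```bash
python3 - <<'E'
from h import *
a=np.load('pics/top0.npz')['im'][:,:,::-1]
def c(u,v,w,h,s): return cv2.resize(a[v:v+h,u:u+w],None,fx=s,fy=s,interpolation=cv2.INTER_CUBIC)
im=np.zeros((600,800,3),np.uint8)
im[:300,:400]=c(170,275,80,60,5); im[:300,400:]=c(420,265,80,60,5)
im[300:,:400]=c(270,175,80,60,5)[:300]; im[300:,400:]=c(270,215,80,60,5)
cv2.imwrite('pics/mosaic.png',im)
for n,u,v,z in [('key',186,305,.081),('pinb',209,305,.073),('pina',233,305,.073),('b1',305,196,.06),('b0',299,251,.06),('lock',479,302,.06)]:
    print(n,world('top0',u,v,z),world('top0',u,v))
E
```

```text
key [0.40798109 0.324979   0.081     ] [0.40805911 0.3245286  0.08248637]
pinb [0.4083427  0.27530334 0.073     ] [0.4084805  0.27462628 0.07566224]
pina [0.40918176 0.2209088  0.073     ] [0.40905947 0.22139694 0.07060104]
b1 [0.66448397 0.06376567 0.06      ] [0.67089784 0.06570048 0.02540326]
b0 [0.53474664 0.0749883  0.06      ] [0.53776359 0.0780376  0.0139993 ]
lock [ 0.42528686 -0.33738621  0.06      ] [ 0.4246495  -0.34303384  0.04204338]
```

View pics/mosaic.png

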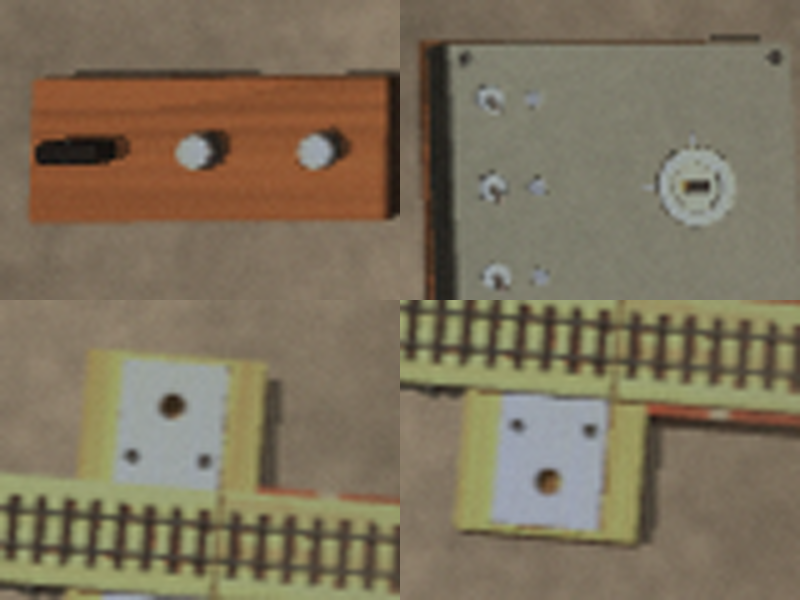

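```bash
python3 - <<'E'
from h import *
P=np.pi
for u,v,z in [(208.2,305,.073),(232.8,305,.073),(304,195.6,.06),(299.2,250.8,.06),(479,301.8,.06)]: print(world('top0',u,v,z))
env.movep([.409,.221,.17],[P,0,P/2]); print(env.current_tool_pos(),env.current_joints(),env.current_time_s())
save('wrist','w1')
E
```

```text
[0.40831514 0.27711609 0.073     ]
[0.40917467 0.22136215 0.073     ]
[0.66540493 0.06613954 0.06      ]
[0.53521865 0.07453414 0.06      ]
[ 0.42573635 -0.33739674  0.06      ]
[0.40876444 0.22172495 0.17013381] [3.31749255e-01 2.75693910e-01 1.74879370e+00 3.41075022e-04
 1.11686770e+00 3.30003833e-01] 1.525
```

View pics/w1.png

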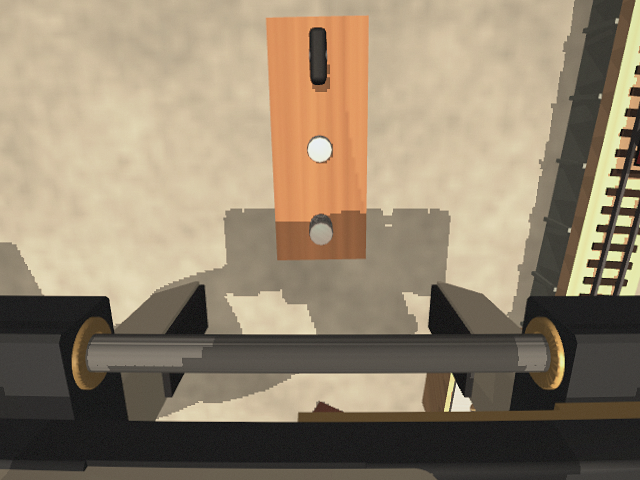

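The wrist view shows the block upright. The pin_a top is at about (321,232), pin_b at (319.5,149), and the key bow at (318,56) spanning rows 27–84.

```bash
python3 - <<'E'
from h import *
for n,u,v,z in [('a',321,232,.073),('b',319.5,149,.073),('key1',317.5,28,.081),('key2',318.5,77,.081),('c1',267,17,.045),('c2',368,16,.045),('c3',277,259,.045),('c4',366,258,.045)]:
    print(n,world('w1',u,v,z),world('w1',u,v)[2])
env.sleep(.2);print(env.current_tool_pos(),env.current_tool_rot())
im=np.load('pics/w1.npz')['im'][:,:,::-1]
crop('w1',260,10,110,130,4.5,'w1k'); crop('w1',270,130,100,120,4.5,'w1p')
a=cv2.imread('pics/w1k.png');b=cv2.imread('pics/w1p.png');h=max(len(a),len(b))
o=np.zeros((h,a.shape[1]+b.shape[1],3),np.uint8);o[:len(a),:a.shape[1]]=a;o[:len(b),a.shape[1]:]=b;cv2.imwrite('pics/w1m.png',o);print(o.shape,a.shape)
E
```

```text
a [0.41115416 0.22173193 0.073     ] 0.07449362686351185
b [0.40999585 0.27581928 0.073     ] 0.07359516920685871
key1 [0.40862127 0.34427755 0.081     ] 0.08046501122167371
key2 [0.40925145 0.31786949 0.081     ] 0.08036884702692132
c1 [0.37610892 0.35744126 0.045     ] 0.0011647791928096063
c2 [0.44105844 0.35815328 0.045     ] 0.046602974765039606
c3 [0.37867147 0.19301639 0.045     ] 0.04464420740013941
c4 [0.44503422 0.19392059 0.045     ] -0.001229786247094522
[0.40872565 0.22167581 0.17005954] [ 3.14147755e+00 -8.36180835e-05  1.57240708e+00]
(585, 945, 3) (585, 495, 3)
```

View pics/w1m.png

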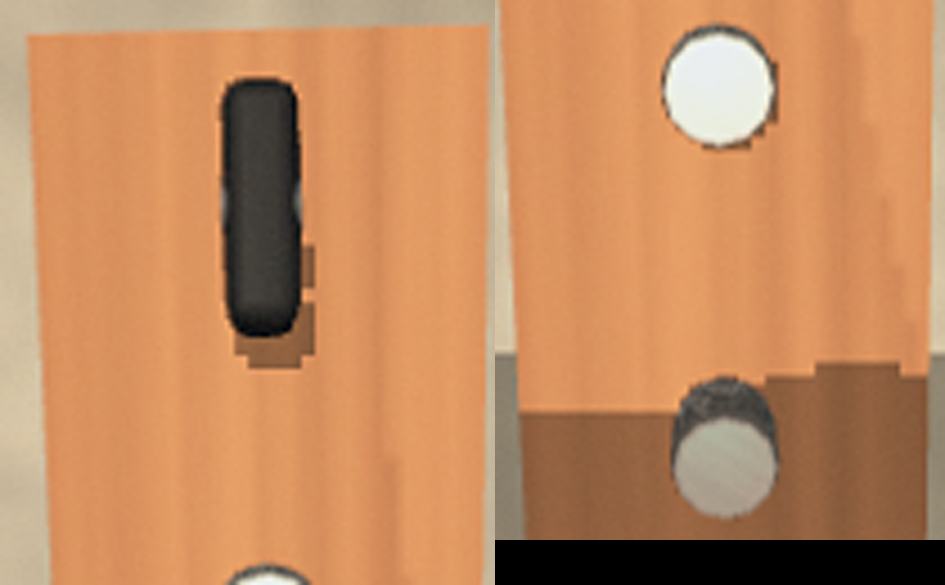

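```bash
python3 - <<'E'
from h import *
P=np.pi
env.servo_line([.410,.2217,.058],[P,0,P/2+.019],.12)
f0=env.current_force();env.grasp();print(env.current_width(),env.current_gripper_force(),env.current_force()-f0,env.current_tool_pos(),env.current_time_s())
env.servo_line([.410,.2217,.18],None,.12)
print(env.current_width(),env.current_force()-f0)
env.movep([.535,.0745,.185],[P,0,0]);env.sleep(.15)
print(env.current_tool_pos(),env.current_time_s(),env.current_width())
save('wrist','w2')
E
```

```text
0.0002971182232452196 7.561112035182305 [-4.23959076 -1.45218136 16.23564864] [0.41015834 0.22190816 0.05939596] 4.3083
0.0005872288143862691 [-0.55265589 -0.90993837  1.34614814]
[0.53463609 0.07518107 0.18498129] 6.775 0.000270043510014594
```

View pics/w2.png

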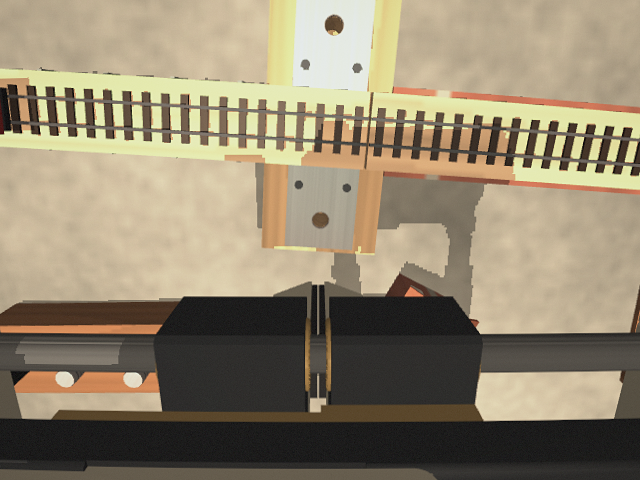

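The gripper closed empty (width 0). In this view bore0 is at (320,219), bore1 at (334,25), and two pins still show in the block at (133,379) and (65,379). I'll work out why before retrying.

```bash
python3 - <<'E'
from h import *
P=np.pi
for u,v,z in [(133,379,.073),(65,379,.073),(320,219.5,.06),(334,25,.06)]: print(world('w2',u,v,z),world('w2',u,v))
save('top','t2')
a=np.load('pics/top0.npz');b=np.load('pics/t2.npz')
for u in range(226,240): print(u,[round(float(world('t2',u,305)[2]),3)], a['im'][305,u],b['im'][305,u])
env.open_jaws();print(env.current_width())
env.movep([.410,.30,.20],[P,0,P/2]);env.sleep(.1)
save('wrist','w3');save('scene','s3');print(env.current_force(),env.current_time_s())
crop('w3',180,150,280,160,2.8,'w3c')
E
```

```text
[0.41076751 0.21982158 0.073     ] [0.4119281  0.21897539 0.07465005]
[0.40985609 0.27481769 0.073     ] [0.41045467 0.27421917 0.07384716]
[0.53709223 0.07273741 0.06      ] [0.5314997  0.07262577 0.03737393]
[0.66637778 0.06408334 0.06      ] [0.67252319 0.06297061 0.02734626]
226 [0.583] [143  88  51] [73 62 51]
227 [0.583] [142  85  50] [69 57 47]
228 [0.586] [144  87  50] [66 57 47]
229 [0.584] [150 123  99] [62 53 41]
230 [0.583] [155 156 149] [54 47 37]
231 [0.581] [156 161 164] [46 40 33]
232 [0.581] [154 162 168] [47 40 33]
233 [0.575] [154 162 172] [42 38 32]
234 [0.568] [154 162 171] [37 33 27]
235 [0.563] [153 160 167] [40 34 28]
236 [0.56] [ 97  99 102] [48 41 34]
237 [0.556] [39 36 29] [46 41 34]
238 [0.551] [60 41 27] [37 31 26]
239 [0.549] [84 53 33] [55 39 27]
0.09188565955160215
[0.06044124 0.02954593 0.02153922] 9.55
```

View pics/s3.png

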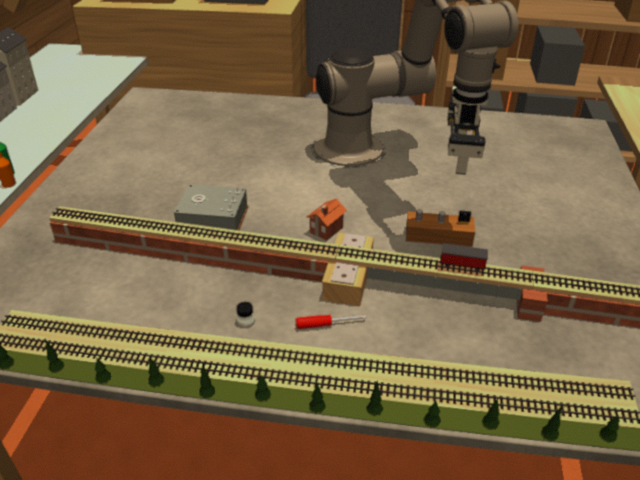

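```bash
python3 - <<'E'
from h import *
for f,pts in (('w1',[(205,287),(204,300),(200,340),(175,390),(432,287),(433,300),(160,310),(480,320)]),('w2',[(318,290),(314,292),(325,292),(295,292),(345,292),(318,350)]),('w3',[(205,287),(204,300),(432,287)])):
    for p in pts: print(f,p,world(f,*p).round(4), np.load('pics/'+f+'.npz')['im'][p[1],p[0]])
q=np.load('pics/w3.npz')['d']
E
```

```text
w1 (205, 287) [0.3105 0.1517 0.0011] [126 116  98]
w1 (204, 300) [0.3629 0.2244 0.186 ] [15 16 16]
w1 (200, 340) [0.3845 0.2516 0.2646] [88 85 77]
w1 (175, 390) [0.2734 0.0454 0.0006] [92 85 72]
w1 (432, 287) [0.455  0.2299 0.1852] [13 14 15]
w1 (433, 300) [0.4547 0.2259 0.1889] [22 22 21]
w1 (160, 310) [0.3547 0.232  0.2108] [107  96  81]
w1 (480, 320) [0.4619 0.2323 0.2184] [108  97  82]
w2 (318, 290) [0.4562 0.0741 0.001 ] [131 120 103]
w2 (314, 292) [0.5442 0.0757 0.2059] [22 21 24]
w2 (325, 292) [0.546  0.0715 0.2101] [106  98  81]
w2 (295, 292) [0.5461 0.0828 0.2104] [105  96  81]
w2 (345, 292) [0.5458 0.0639 0.2095] [104  96  80]
w2 (318, 350) [0.5641 0.0742 0.2806] [79 75 69]
w3 (205, 287) [ 0.303   0.216  -0.0005] [125 116  98]
w3 (204, 300) [0.365  0.302  0.2158] [19 22 20]
w3 (432, 287) [0.4572 0.3068 0.2146] [17 18 16]
```

View pics/w3c.png

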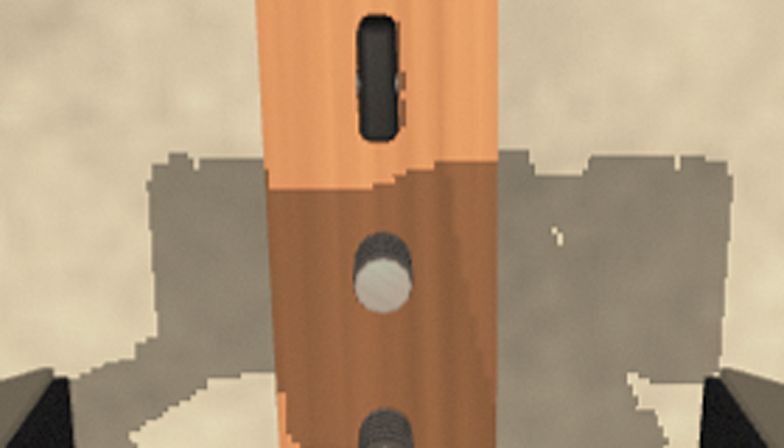

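```bash
python3 - <<'E'
from h import *
for f in('w1','w2','w3'):
    L=[]
    for v in range(240,345,1):
        for u in range(100,520,2):
            p=world(f,u,v)
            if p[2]>.14: L.append((*p,u,v))
    L=np.array(L);L=L[np.argsort(L[:,2])]
    print(f);print(L[[0,5,10,20,40,80,160]].round(4))
d=np.load('pics/w2.npz')
for v in range(283,300,2): print(v,[round(float(world('w2',u,v)[2]),3) for u in range(306,334,2)])
E
```

```text
w1
[[4.571e-01 2.304e-01 1.832e-01 4.360e+02 2.840e+02]
 [4.577e-01 2.307e-01 1.839e-01 4.380e+02 2.840e+02]
 [3.621e-01 2.306e-01 1.841e-01 2.020e+02 2.840e+02]
 [3.628e-01 2.277e-01 1.845e-01 2.040e+02 2.910e+02]
 [3.628e-01 2.253e-01 1.851e-01 2.040e+02 2.970e+02]
 [4.549e-01 2.191e-01 1.857e-01 4.300e+02 3.120e+02]
 [4.546e-01 2.266e-01 1.876e-01 4.320e+02 2.970e+02]]
w2
[[5.445e-01 7.330e-02 1.986e-01 3.200e+02 2.840e+02]
 [5.448e-01 7.660e-02 1.993e-01 3.120e+02 2.840e+02]
 [5.463e-01 7.820e-02 1.998e-01 3.080e+02 2.810e+02]
 [5.461e-01 7.890e-02 2.004e-01 3.060e+02 2.820e+02]
 [5.463e-01 7.970e-02 2.020e-01 3.040e+02 2.830e+02]
 [5.450e-01 7.260e-02 2.039e-01 3.220e+02 2.880e+02]
 [5.463e-01 6.340e-02 2.068e-01 3.460e+02 2.880e+02]]
w3
[[3.646e-01 3.059e-01 2.128e-01 2.040e+02 2.880e+02]
 [4.572e-01 2.890e-01 2.132e-01 4.280e+02 3.250e+02]
 [3.647e-01 3.058e-01 2.135e-01 2.040e+02 2.890e+02]
 [4.572e-01 2.969e-01 2.141e-01 4.300e+02 3.090e+02]
 [4.602e-01 3.090e-01 2.147e-01 4.400e+02 2.820e+02]
 [3.608e-01 3.093e-01 2.158e-01 1.920e+02 2.830e+02]
 [3.651e-01 2.978e-01 2.174e-
[... 231 characters left out ...]
205, 0.205, 0.201, 0.202, 0.202, 0.001, 0.201, 0.203, 0.206, 0.205, 0.206, 0.206, 0.207]
289 [0.208, 0.207, 0.207, 0.204, 0.203, 0.203, -0.001, 0.205, 0.204, 0.205, 0.208, 0.208, 0.207, 0.207]
291 [0.209, 0.21, 0.209, 0.206, 0.205, 0.206, -0.0, 0.207, 0.206, 0.206, 0.208, 0.209, 0.209, 0.209]
293 [0.212, 0.211, 0.211, 0.208, 0.208, 0.207, 0.001, 0.208, 0.209, 0.208, 0.212, 0.21, 0.211, 0.211]
295 [0.212, 0.213, 0.213, 0.209, 0.21, 0.209, -0.001, 0.209, 0.21, 0.209, 0.213, 0.212, 0.212, 0.214]
297 [0.27, 0.214, 0.214, 0.211, 0.212, 0.212, 0.001, 0.21, 0.212, 0.211, 0.215, 0.214, 0.27, 0.271]
299 [0.271, 0.217, 0.217, 0.213, 0.214, 0.212, 0.001, 0.213, 0.213, 0.357, 0.217, 0.217, 0.272, 0.272]
```

The depth data shows the fingertips actually end about 13 mm behind the reported TCP rather than 8 mm ahead of it. The first grasp therefore only skimmed the head's rim. I'll retry 21 mm lower.

```bash
python3 - <<'E'
from h import *
P=np.pi
env.servo_line([.410,.2215,.12],[P,0,P/2+.019],.2)
env.servo_line([.410,.2215,.037],None,.1)
print(env.current_tool_pos(),env.current_force())
env.grasp();print(env.current_width(),env.current_gripper_force(),env.current_force(),env.current_tool_pos(),env.current_time_s())
if env.current_width()>.012:
    env.servo_line([.410,.2215,.15],None,.12)
    print(env.current_width(),env.current_force())
    env.movep([.536,.0736,.125],[P,0,0]);env.sleep(.15)
    print(env.current_tool_pos(),env.current_time_s(),env.current_width())
    save('wrist','w4'); crop('w4',200,130,240,180,3.3,'w4c')
E
```

```text
[0.41044336 0.22176827 0.037514  ] [0.60889682 0.82113371 0.2045576 ]
0.014791590388834638 29.999130964279175 [ 1.27475363  1.05436682 -0.04876702] [0.41005428 0.22151057 0.03702358] 12.4167
0.015085867992790455 [-0.36505142 -0.86025113 -1.57168155]
[0.53568465 0.07432199 0.12509165] 14.8083 0.015127531167378134
```

View pics/w4c.png

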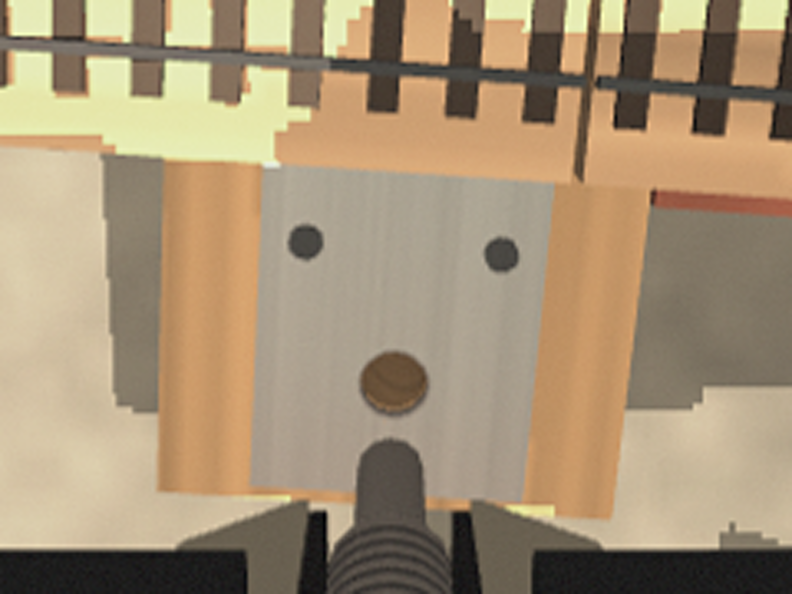

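Pin gripped. In the crop the foot is at column 391 with its edge at row 438, and bore0 is at (394,382). I'll compute both in world coordinates.

```bash
python3 - <<'E'
from h import *
c=lambda U,V:((U+.5)/3.3-.5+200,(V+.5)/3.3-.5+130)
print('bore0',world('w4',*c(394,382),.06),'foot front edge',world('w4',*c(391,439),.093), 'shank d', world('w4',*c(391,480)),world('w4',*c(391,450)))
print('plate z',world('w4',*c(394,330)))
E
```

```text
bore0 [0.53722733 0.07265868 0.06      ] foot front edge [0.53826816 0.07319467 0.093     ] shank d [0.54086117 0.07319795 0.11701998] [0.54051521 0.0731981  0.10405928]
plate z [0.54726626 0.07268596 0.06150213]
```

```bash
cat >> h.py <<'E'
def down(x,y,z0,z1,step=.008,v=.05,lim=8):
    """stepwise straight descent, stops on contact"""
    env.servo_line([x,y,z0],None,.12)
    f0=env.current_force(); z=z0
    while z>z1+1e-4:
        z=max(z1,z-step); env.servo_line([x,y,z],None,v)
        f=env.current_force()-f0; 
        if np.abs(f[2])>lim or np.hypot(f[0],f[1])>lim: print('contact'); break
    print('down',z,env.current_tool_pos().round(4) if hasattr(env.current_tool_pos(),'round') else env.current_tool_pos(),f.round(1),round(env.current_time_s(),2))
    return z<=z1+1e-4
E
python3 - <<'E'
from h import *
print(down(.5370,.0738,.1,.0525,.0095,.06), env.current_width())
E
```

```text
down 0.05250000000000002 [0.5369 0.0738 0.0521] [-1.2  0.  -0.7] 16.76
True 0.015358188766297732
```

```bash
python3 - <<'E'
from h import *
P=np.pi
env.open_jaws();env.sleep(.1)
env.servo_line([.5370,.0738,.13],None,.2)
env.movep([.409,.2765,.12],[P,0,P/2+.019])
env.servo_line([.409,.2765,.037],None,.12)
env.sleep(.1);env.grasp();print(env.current_width(),env.current_gripper_force(),env.current_force(),env.current_tool_pos(),env.current_time_s())
if env.current_width()>.012:
    env.servo_line([.409,.2765,.165],None,.2)
    print(env.current_width())
    env.movep([.6667,.0652,.165],[P,0,0])
    save('wrist','w5')
    print(down(.6667,.0652,.1,.0525,.0095,.06), env.current_width())
    save('wrist','w6')
E
```

```text
0.015197023353393634 29.999781847000122 [-0.13767767  0.21727383 -0.29071935] [0.40903198 0.27649245 0.03698197] 21.85
0.01491962852823643
down 0.05250000000000002 [0.6666 0.0652 0.0521] [-1.2  0.6 -0.1] 26.18
True 0.015352272568479678
```

```bash
python3 - <<'E'
from h import *
P=np.pi
env.open_jaws();env.sleep(.1)
env.servo_line([.6667,.0652,.15],None,.25)
env.movep([.408,.3315,.12],[P,0,P/2+.019]);
env.servo_line([.408,.3315,.040],None,.12)
env.sleep(.1);print(env.current_tool_pos(),env.current_force());env.grasp();print(env.current_width(),env.current_gripper_force(),env.current_force(),env.current_tool_pos(),env.current_time_s())
if env.current_width()>.006:
    env.servo_line([.408,.3315,.17],None,.15)
    print(env.current_width())
    env.movep([.4272,-.3483,.13],[P,0,P/2]);env.sleep(.2)
    print(env.current_tool_pos(),env.current_tool_rot(),env.current_joints(),env.current_time_s(),env.current_width())
    save('wrist','w7'); crop('w7',220,130,200,150,4,'w7c')
E
```

```text
[0.4086816  0.33180275 0.0408762 ] [0.17806365 0.48110731 0.70948368]
0.00964122829818425 29.999964237213135 [0.01070562 0.12955151 0.00284152] [0.40797907 0.33148072 0.03997036] 31.6917
0.009741657550137773
[ 0.42758607 -0.34780817  0.13007754] [3.14149216e+00 6.71894836e-05 1.57181557e+00] [-8.21948251e-01  4.67638477e-01  1.57196068e+00  3.13742302e-05
  1.10187589e+00 -8.22981679e-01] 35.325 0.00965330165944756
```

View pics/w7c.png

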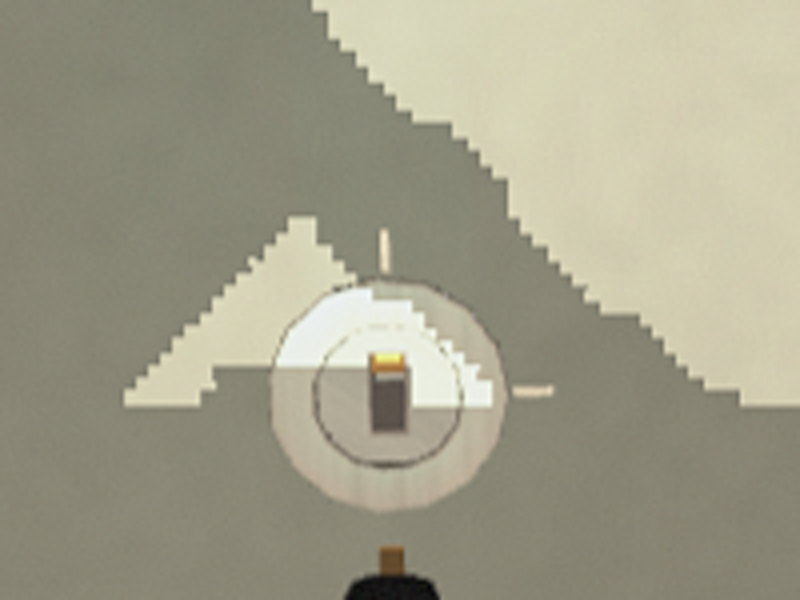

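In the crop, the keyway spans columns 370–409 and rows 352–433, with the bezel centre at (388,394.5). The index marks are at (384.5,250) and (533,391), and the blade edge is at columns 380–403.

```bash
python3 - <<'E'
from h import *
c=lambda U,V:((U+.5)/4-.5+220,(V+.5)/4-.5+130)
W=lambda U,V,z=None:world('w7',*c(U,V),z)
print('slot',W(389.5,392.5,.06),'bezel',W(388,394.5,.063))
print('slot ends',W(389,352,.06),W(390.5,433,.06),'L/R',W(370.5,392,.06),W(408.5,392,.06))
m1=W(384.5,250,.06);m2=W(533,391,.06);s=W(389,393,.06);print('marks',m1,m2,'yaws',np.arctan2(-(m1-s)[0],(m1-s)[1]),np.arctan2((m2-s)[1],(m2-s)[0]))
for V in (549,560,570): print('blade',[W(U,V) for U in (383,391.5,400)])
print('bladez105',W(380,549,.105),W(403,549,.105))
print('box z',W(200,450),'bow',W(392,590))
# box edges from top
for u in (441,498): pass
E
```

```text
slot [ 0.42733948 -0.33796735  0.06      ] bezel [ 0.42712345 -0.33747097  0.063     ]
slot ends [ 0.42726439 -0.33178276  0.06      ] [ 0.42749041 -0.34423758  0.06      ] L/R [ 0.42451648 -0.3378922   0.06      ] [ 0.43016244 -0.33788871  0.06      ]
marks [ 0.4266094  -0.31657058  0.06      ] [ 0.44866157 -0.33772216  0.06      ] yaws 0.03053011559067186 0.015053743213617462
blade [array([ 0.42662809, -0.34399805,  0.11067387]), array([ 0.42765417, -0.34427635,  0.10991783]), array([ 0.42868271, -0.34416023,  0.11023086])]
blade [array([ 0.42664987, -0.3438235 ,  0.11489774]), array([ 0.42765526, -0.34413255,  0.11407489]), array([ 0.42865882, -0.34368242,  0.11526928])]
blade [array([ 0.42666411, -0.34400788,  0.11771285]), array([ 0.42765626, -0.34379717,  0.11826121]), array([ 0.42864895, -0.34405078,  0.11759768])]
bladez105 [ 0.42622426 -0.34609178  0.105     ] [ 0.42908324 -0.34609     0.105     ]
box z [ 0.3988653  -0.34698146  0.0597808 ] bow [ 0.42770847 -0.33426417  0.14857918]
```

```bash
python3 - <<'E'
from h import *
P=np.pi
env.servo_line([.4272,-.3366,.1],[P,0,P/2+.022],.15); env.sleep(.2)
p=np.array(env.current_tool_pos());print(p)
ok=down(.4272,-.3366,.092,.0785,.003,.04,6)
print(ok,env.current_width(),env.current_wrist_torque())
E
```

```text
[ 0.42769459 -0.33735382  0.10096033]
down 0.0785 [ 0.4272 -0.3366  0.0784] [-0.7  0.8 -0.1] 37.44
True 0.00947843666204902 [-0.07794304  0.00065844 -0.02319776]
```

```bash
python3 - <<'E'
from h import *
P=np.pi; x,y=.4272,-.3366; Y=P/2+.022
f0=env.current_force(); t0=env.current_time_s(); s=1; zc=.0785; L=[]
while env.current_time_s()-t0<12:
    za=env.current_tool_pos()[2]; F=(env.current_force()-f0)[2]
    L.append((round(env.current_time_s(),2),round(za,4),round(zc,4),round(F,1)))
    if za<.0556: break
    if F>35: zc=za
    elif F<12: zc=max(min(zc,za+.0005)-.0012,.0542)
    env.servo_line([x,y,zc],[P,0,Y+s*.13],.05); s=-s
for l in L: print(*l)
print(env.current_force()-f0,env.current_wrist_torque(),env.current_width(),env.current_time_s())
E
```

```text
37.44 0.0784 0.0785 0.0
37.73 0.0775 0.0773 -1.2
38.13 0.0766 0.0761 2.3
38.54 0.0758 0.0749 5.8
38.95 0.0742 0.0737 2.6
39.36 0.0722 0.0725 1.0
39.77 0.0711 0.0713 0.3
40.17 0.0701 0.0701 0.2
40.58 0.0691 0.0689 2.2
40.99 0.0682 0.0677 4.9
41.4 0.0673 0.0665 7.0
41.81 0.0656 0.0653 4.2
42.22 0.064 0.0641 1.2
42.62 0.0628 0.0629 2.0
43.03 0.0616 0.0617 1.7
43.44 0.0606 0.0605 3.0
43.85 0.0598 0.0593 5.4
44.26 0.0586 0.0581 5.7
44.67 0.0571 0.0569 2.6
45.08 0.0558 0.0557 2.2
45.48 0.0549 0.0545 4.3
[-1.65767445 -6.1341199   4.32933376] [-1.25999519e+00  4.99675161e-01  1.12929630e-03] 0.009643500952199605 45.4833
```

```bash
cat >> h.py <<'E'
def pose(yaw,z,K=(.4272,-.3381),o=.0012):
    env.servo_line([K[0]+o*np.cos(yaw),K[1]+o*np.sin(yaw),z],[np.pi,0,yaw],.05)
def rep(t=''): print(t,np.round(env.current_tool_pos(),4),round(env.current_tool_rot()[2],3),np.round(env.current_force(),1),np.round(env.current_wrist_torque(),2),round(env.current_width(),4),round(env.current_time_s(),2))
E
python3 - <<'E'
from h import *
Y=np.pi/2+.022
pose(Y+.1,.0545);rep();pose(Y-.1,.0540);rep();pose(Y,.0535);rep();env.sleep(.2);rep()
E
```

```text
[ 0.4276 -0.3375  0.0549] 1.692 [-0.3 -4.3  5.4] [-1.05  0.16  0.01] 0.0098 45.87
 [ 0.4275 -0.3376  0.0549] 1.492 [-2.6 -4.5  9.5] [-0.92  0.62  0.04] 0.0097 46.22
 [ 0.4276 -0.3376  0.0548] 1.592 [-3.2 -4.1 12.1] [-0.74  0.6  -0.03] 0.0096 46.47
 [ 0.4276 -0.3376  0.0548] 1.592 [-3.1 -4.4 13.1] [-0.79  0.65  0.04] 0.0101 46.67
```

```bash
python3 - <<'E'
from h import *
Y=np.pi/2+.022
for a in (.25,.5,.75,1.,1.25,1.5,1.7): pose(Y-a,.0537,K=(.4273,-.3385)); rep(a)
save('wrist','w8')
E
```

```text
0.25 [ 0.4275 -0.3377  0.0548] 1.342 [-3.1 -2.9 13.2] [-0.77  0.86  0.04] 0.0099 47.07
0.5 [ 0.4274 -0.3378  0.0548] 1.092 [-5.8 -2.2 14.8] [-0.74  1.17  0.03] 0.0098 47.47
0.75 [ 0.4273 -0.3378  0.0548] 0.842 [-6.7 -1.7 14.1] [-0.69  1.46  0.02] 0.0098 47.87
1.0 [ 0.4272 -0.3378  0.0548] 0.592 [-8.2 -1.9 15.4] [-0.53  1.67  0.04] 0.0101 48.27
1.25 [ 0.4271 -0.3377  0.0548] 0.342 [-8.2 -1.1 17.3] [-0.34  1.85  0.07] 0.0099 48.67
1.5 [ 0.427  -0.3375  0.0547] 0.092 [-9.4  0.2 17.3] [0.02 1.91 0.06] 0.0098 49.07
1.7 [ 0.427  -0.3373  0.0547] -0.108 [-8.8  2.3 18.6] [0.34 1.9  0.01] 0.0098 49.42
```

```bash
python3 - <<'E'
from h import *
Y=np.pi/2+.022
for a in (1.75,1.8,1.85,1.9,1.95,2.0):
    pose(Y-a,.0537,K=(.4272,-.3376),o=0); env.sleep(.1)
    T=[env.current_wrist_torque()[2]]
    for _ in range(5): env.sleep(.02);T.append(env.current_wrist_torque()[2])
    rep(a);print(np.mean(T).round(3))
    if abs(np.mean(T))>.25: break
save('wrist','w9');crop('w9',200,130,240,180,3.3,'w9c')
E
```

```text
1.75 [ 0.4268 -0.337   0.0548] -0.158 [-4.2 -0.7 15. ] [-0.1   1.17  0.04] 0.0099 49.9
0.045
1.8 [ 0.4267 -0.3372  0.0548] -0.208 [-5.1 -1.1 15.1] [-0.22  1.21  0.04] 0.0098 50.33
0.047
1.85 [ 0.4268 -0.3373  0.0548] -0.258 [-5.2 -0.7 15. ] [-0.24  1.24  0.1 ] 0.0099 50.77
0.12
1.9 [ 0.4269 -0.3373  0.0548] -0.308 [-4.9 -1.  14.3] [-0.26  1.14  0.14] 0.01 51.2
0.139
1.95 [ 0.4269 -0.3374  0.0548] -0.357 [-4.1 -1.  14.8] [-0.28  1.02  0.27] 0.0099 51.63
0.311
```

View pics/w9c.png

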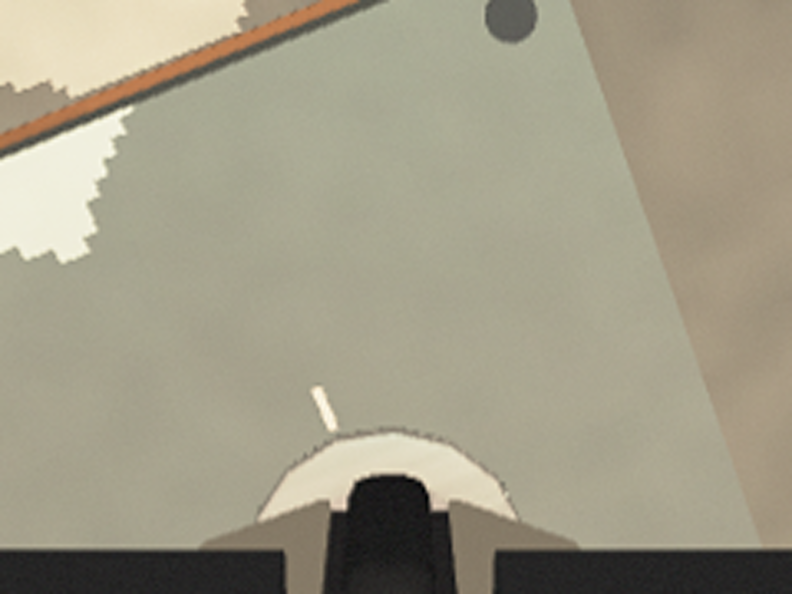

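The view shows the key gripped and turned, the bow aligned with the fingers. Torque jumped from 0.05 to 0.31 Nm past 1.85 rad, so the cylinder is on its stop. A quick numeric check of the pin heads, then I hand in.

```bash
python3 - <<'E'
from h import *
save('top','t9')
for x,y in ((.537,.0738),(.6667,.0652)):
    q=np.load('pics/t9.npz');p,_=cv2.projectPoints(np.array([[x-.0018,y+.0007,.088]]),q['rvec'].astype(float),q['tvec'].astype(float),q['mtx'],np.array([float(q['k1']),0,0,0]))
    u,v=p.ravel();print(u,v,[[world('t9',u+a,v+b)[2].round(3) for a in(-2,-1,0,1,2)] for b in(-1,0,1)],q['im'][int(round(v)),int(round(u))])
rep();env.sleep(.3);rep();print(env.current_gripper_force())
E
```

```text
298.41880139241783 249.97968566981757 [[np.float64(0.094), np.float64(0.091), np.float64(0.087), np.float64(0.09), np.float64(0.087)], [np.float64(0.09), np.float64(0.09), np.float64(0.09), np.float64(0.091), np.float64(0.091)], [np.float64(0.09), np.float64(0.093), np.float64(0.088), np.float64(0.089), np.float64(0.09)]] [170 178 188]
303.43854997442895 193.56711363321858 [[np.float64(0.092), np.float64(0.088), np.float64(0.088), np.float64(0.09), np.float64(0.088)], [np.float64(0.086), np.float64(0.09), np.float64(0.089), np.float64(0.091), np.float64(0.089)], [np.float64(0.088), np.float64(0.091), np.float64(0.088), np.float64(0.087), np.float64(0.089)]] [174 180 178]
 [ 0.4269 -0.3374  0.0548] -0.357 [-4.4 -0.4 13.4] [-0.23  1.07  0.28] 0.0098 51.73
 [ 0.4269 -0.3374  0.0548] -0.357 [-5.4 -0.9 14.7] [-0.22  1.08  0.36] 0.0097 52.03
30.050865411758423
```

Both pin heads measure about 88–90 mm, so they are home, and the key is steady at its stop.

```bash
python3 -c "
from h import *
print(order.sign_off())"
```

```text
the job is handed in; nothing more can be done
None
```

I handed the job in at about 52 s: both pins measure seated in their bores, and the key is fully in, turned to its stop and still gripped. The sign-off returned no verdict.

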